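# Close the fruit mill's gear cover and hold the splined clutch key home

### The arm

A 7-joint arm with a two-finger parallel gripper is mounted at the origin on the work surface. World frame = base frame: x ahead of the robot, y to its left, z up, the work surface at z = 0. Lengths are in m, angles in rad, forces in N, time in s.
With the tool pointing down it reaches from about 0.425 to 0.925 m from the base axis. Payload 6.8 kg.
Tool frame: the origin (TCP) lies between the finger pads; the fingertips stand 25 mm ahead of it and the grasp point (between the pads) lies 6 mm ahead of it (robot.nose_length is the z of the fingertips in the tool frame, in m); z points along the fingers, y is the direction in which the jaws open and shut (so a half turn about z gives the same grasp; the last joint's range is limited). The gripper opens to 88 mm and grips with 3 to 60 N. Pads are 20 mm wide; open, the fingers measure 115 mm over their backs; the gripper's body (75 mm by 178 mm) begins 61 mm behind the grasp point.
Start: joints at [-1.343, 0.477, 0.022, 1.555, -0.011, 1.109, -0.083], TCP at [0.222, 0.637, 0.248] pointing down, gripper open.
Joint ranges: [-2.96, 2.96], [-0.34, 2.1], [-1.41, 1.46], [0.24, 2.44], [-1.37, 4.51], [0.17, 1.92], [-2.96, 2.96]. Speed limits (rad/s): [2.39, 2.39, 3.14, 3.14, 3.14, 3.14, 3.14].

### API

Orientations are given as [roll, pitch, yaw] about the fixed x, y, z axes, in that order (R = Rz(yaw) Ry(pitch) Rx(roll)).
In Python, from cell import robot gives the robot as it stands.
- The arm moves only by the tool carry_out, never from a script. Its argument "plan" is one flat list of numbers, 5 for each row, row after row: the opening in per cent of the stroke, from 0 (shut) to 100 (fully open), then the shift along the tool's x, y, z each as a share of 0.15 m, from -1 to 1, then the turn about the tool's z as a share of 2 rad, from -1 to 1. In form: [fingers, tx, ty, tz, spin, fingers, tx, ty, tz, spin, ...]. A call has exactly 10 rows; each row shifts and turns the commanded pose from where the row before left it, along the tool's axes as they then stand; what a row does not reach is not made up. A row lasts 1/12 s, in which the tool goes at most 41.7 mm and 7.16 degrees, less where a joint would pass 70% of its speed; a pose out of reach is approached as far as the arm can. A call with a number of a shift or a turn outside -1 to 1 is refused whole. A call with a gripper value outside its range is refused whole. The fingers move at their own pace and stop on an object; "squeeze" is the grip in N (left out, the last holds). Time passes only in rows, so rows that do not move let the fingers close, or fill a call up. It gives the time, the measured TCP pose, the force and the opening at its end, in the units of the state.
- robot.get_obs(): the state, without advancing time (a new reading comes with each control period).
- robot.read_camera(name): name is "scene" or "side" or "wrist"; returns (picture, depth): 400x640x3 uint8, blue, green, red; 400x640 float32, m along the optical axis (not along the pixel's ray), 0 where there is no reading.
- robot.camera_model(name): a dict with "vertical_fov" (degrees; the focal length in pixels is half the picture's height over the tangent of half this angle, whatever the lens; pixels are square), "cx", "cy" (the principal point, pixels), "rvec" (rotation vector, rad) and "tvec" (3), from world to camera coordinates, as OpenCV has them. Camera axes: x right, y down, z forward; pixel columns grow to the right and rows downward; lengths in m; the calibration is good to about 2 mm. A picture is of the moment at which its call begins: read the wrist's pose just before it. camera_model takes no time and is no camera call; for the wrist camera it gives the pose at the moment of the call.
- robot.close_job(): hands the job in, once; it reports no verdict.
Trained networks look in the newest picture that a camera, given by its name, has taken for a name from the list of things; names that differ only in an ending like _2 or _b are one class to them, and where a whole thing is asked for, a point or a joint stands for the part that bears it (a point fixed in the world has none). Each returns a list of dicts, best first, with "score" (0 to 1); they miss things now and then, are a little off and sometimes report something else, mostly with a low value. They report only what shows in the picture. A call takes as long as a camera call. They do not tell look-alikes from the thing itself.
- robot.trace(camera, query): "pixels" (400x640 bool, what is visible of it).
- robot.place_of(camera, query): "xyz" ([x, y, z] in m, in world coordinates, good to about 4 mm: a listed point, or the origin of a listed thing).
The state is a dict: "time_s": time; "joint_positions": joint angles; "joint_velocities": joint speeds; "joint_efforts": joint torques, N m; "position": TCP position; "eef_rot": TCP orientation; "ft_force": force on the tool from outside, world axes, zero at the start; "wrist_torque": the same for the moment, N m; "width": finger opening in m.
Only numpy, scipy, OpenCV 4.12 (cv2) and the standard library are available. Lean on these libraries where they do the work, as an engineer would, in place of code of your own. Each camera call takes 0.05 s, during which the arm holds its last target.

### The job

First swing the fruit mill's open gear-case lid down and press its free edge until it snaps fully shut. Then take the T-handled splined key out of the tool rack, lower it upright through the lid's opening, turn it until its splines mesh with the cross slot of the drive hub, and push it fully home, collar flush on the hub, against the clutch spring. Finish while still gripping the key and pressing it home (the spring lifts it if you let go), with the lid still shut and without knocking over the green bottle or the jar nearby.

Things in the scene. Friction and masses are not known exactly. Their poses are not given: they have to be found in the camera images.
- mill: Bench fruit mill, fixed. Origin on the table straight below the drive hub's centre, z up. Square aluminium gear case 150 x 150 mm about the origin, walls 74 mm high, lid hinge along its +y wall; latch post outside its -y wall (to y = -95 mm, 74 mm high). Roller hopper from y = +126 to +344 mm, 187 mm high and long. Base plate 200 mm wide in x, 12 mm thick, under all.
- lid (a joint): Angle of the gear-case lid (rad): 0 = fully shut (level), grows as it opens; starts between 0.5 and 1.0. It stays where it is left (about 2 N at the free edge moves it). In the last 0.09 rad a spring detent resists: about 6 to 10 N down near the free edge carries it over at about 0.04 rad, then it snaps to 0 and is held.
- lid_press (a point): Where to press: on the lid's top face, 19 mm from its free edge, midway along it, 80 mm above the table when shut. Its frame turns with the lid (at angle 0 parallel to the mill's; z is the top's normal, y points to the hinge). The lid is an aluminium plate 154 x 152 mm, 6 mm thick, with a 70 x 74 mm opening centred over the hub; the strip from opening to free edge is 41 mm wide.
- lid_hinge (a point): Middle of the lid's hinge axis, 77 mm above the table, 78 mm from the hub axis on the mill's +y side; the axis runs along the mill's x. With the lid at angle a, lid_press lies 137 mm x cos a from here towards the mill's -y and 137 mm x sin a up, plus 3 mm along the lid's normal.
- hub_mouth (a point): Centre of the drive hub's top face, 60 mm above the table, 20 mm below the shut lid's top. The hub is a 56 x 56 mm steel block with a cross-shaped slot open at the top: two crossing slots, each 40 mm long and 11 mm wide, along this frame's x and y (z up). It starts turned at random from the mill and is stiff to turn (0.3 N m).
- plunger (a joint): Travel (m) of the clutch plunger at the bottom of the hub's slot: 0 = at rest, its top 26 mm below the hub's mouth; grows as it is pressed down. Spring-loaded: 5 N to start it, about 11.5 N at 8 mm, where it stands when the key is home.
- key: Splined key, 99 mm tall, about 0.2 kg, upright in one of the rack's two wells. Origin at its lower tip, z up. From the tip: round pilot, 6 widening to 12 mm diameter, 12 mm long; four splines in a cross along its x and y, 36 mm across, 8 mm thick, lower edges rounded, from 12 to 34 mm; collar 48 mm in diameter, 34 to 40 mm; shaft 16 mm in diameter; T-handle (see key_handle).
- key_handle (a point): Centre of the key's T-handle, 87 mm above its tip: a black bar 60 mm long along the key's x, 16 mm thick in y (grip across this), 24 mm tall. The collar hangs on the rack; when the key is home it is flush on the hub, its tip 34 mm below hub_mouth. The pilot enters the slot's centre at any turn, the splines only when aligned with the slot; any of the four quarter turns fits.
- drift: The other tool in the rack, not wanted: same height and collar, but a plain round stem and a 40 mm ball as its handle. Origin at the middle of its lower end, z up.
- rack: Fixed wooden tool rack, 220 mm (x) x 75 mm (y) x 60 mm high, with two round wells, 39 mm in diameter and 48 mm deep, at x = -50 and +50 mm. Origin at the centre of its underside, z up. Lift a tool at least 36 mm straight up to clear its well.
- bottle_a: Green glass bottle, 74 mm in diameter, 240 mm tall, standing beyond the rack. Origin under its centre.
- jar: Glass jar with a white cap, 66 mm in diameter, 90 mm tall, beyond the gap between rack and mill. Origin under its centre.
Mind the look-alikes: they are no part of the job. Leave any pink or turquoise look-alike of the key alone.

How it is judged:
On the way, in this order (a step that is already met when the one before it is completed fails the run):
1. the lid is pressed shut past its detent (value of joint lid below 0.02 rad), for 0.2 s.
2. the key is lifted out of the rack, gripped, with the lid shut (value of joint lid below 0.02 rad and height (world z) of key above 0.07 m and contact force between the fingers and key above 2 N), for 0.1 s.
At the end, for the whole second after the job is handed in: Through the last second: lid shut (angle under 0.02 rad), key upright (within 0.08 rad) and centred on the hub (within 4 mm), its collar within 2.5 mm of the hub's top face, the clutch plunger pressed down at least 5.5 mm, the key still held by the fingers (over 2 N) and at rest (value of joint lid below 0.02 rad and horizontal distance between key and hub_mouth below 0.004 m and z of key in the frame of hub_mouth below -0.0315 m and angle between key's own z axis and vertical below 0.08 rad and value of joint plunger above 0.0055 m and contact force between the fingers and key above 2 N and linear speed of key below 0.02 m/s); the arm keeps its last pose, push and grip.
It fails at once if the green bottle or the jar is knocked over (angle between any of bottle_a, jar's own z axis and vertical above 0.5 rad).
It also fails if it takes over 69 s, if anything falls off the work surface, if the arm or the gripper's body presses on something with over 40 N, if the wrist force passes 120 N, or if a joint passes its speed limit or range.

## Working session

There is one attempt and no reset: what is moved stays moved. The work goes in short steps, Python scripts to look and compute and a tool call to move; the robot and the scene stay as the last step left them, time stands still between calls to the robot, and variables do not carry over. Pictures are saved under pics/ and viewed, and the job is handed in when it is done.

Besides the shell and the picture viewer there is one more tool, called after "Call:" as name(argument=value, ...), one argument or row to a line, values as JSON. carry_out: Moves the arm, as the interface text tells. Shift numbers are shares of 0.15 m and turn numbers shares of 2 rad, none past 1 either way. Its arguments: {"type":"object","properties":{"plan":{"type":"array"},"squeeze":{"type":"number"}},"required":["plan"]}

```bash
ls; mkdir -p pics; cat > h.py <<'E'
import numpy as np,cv2
from cell import robot
from scipy.spatial.transform import Rotation as R
def cam(n):
    m=robot.camera_model(n); f=200/np.tan(np.radians(m['vertical_fov'])/2)
    return f,m['cx'],m['cy'],cv2.Rodrigues(np.array(m['rvec'],float))[0],np.array(m['tvec'],float).ravel()
def unproj(c,d,u,v):
    f,cx,cy,Rm,t=c
    u=np.asarray(u);v=np.asarray(v);z=d[v,u]
    p=np.stack([(u-cx)/f*z,(v-cy)/f*z,z],-1)
    return (p-t)@Rm
def proj(c,p):
    f,cx,cy,Rm,t=c
    q=np.atleast_2d(p)@Rm.T+t
    return np.stack([q[:,0]/q[:,2]*f+cx,q[:,1]/q[:,2]*f+cy],-1)
E
python3 - <<'E'
from h import *
o=robot.get_obs();print(o)
for n in ['scene','side','wrist']:
    c=cam(n);p,d=robot.read_camera(n);print(n,robot.camera_model(n))
    cv2.imwrite(f'pics/{n}0.png',p);np.save(f'pics/{n}0.npy',d)
    for q in ['key','key_handle','drift','rack','hub_mouth','lid_press','lid_hinge','mill','bottle_a','jar']:
        print(q,[(np.round(r['xyz'],3).tolist(),round(r['score'],2)) for r in robot.place_of(n,q)])
E
```

```text
pics
{'time_s': 0.0, 'joint_positions': array([-1.343126  ,  0.47775994,  0.02235302,  1.55642481, -0.0115287 ,
        1.10932452, -0.08308698]), 'joint_velocities': array([-4.94671532e-04,  1.38810483e-04, -4.29139675e-04, -5.19015030e-04,
       -5.98924627e-04, -8.48296481e-05, -2.57969374e-04]), 'joint_efforts': array([ 9.29078960e-04, -5.82844305e+01,  1.53546274e+00, -2.72609049e+01,
       -5.42046502e-02,  1.68866309e-02,  1.68125930e-04]), 'position': array([0.22223859, 0.63677734, 0.24672013]), 'eef_rot': array([-3.13980756e+00,  1.12043568e-04,  2.80583272e+00]), 'ft_force': array([ 0.60848289, -0.5644644 , -0.21633897]), 'wrist_torque': array([-0.0305846 , -0.00530346,  0.00933906]), 'width': 0.08761711522756407}
scene {'vertical_fov': 57.185796420895834, 'cx': 319.53455745407103, 'cy': 199.30839503993838, 'rvec': array([ 1.71428361,  2.14991598, -0.58804692]), 'tvec': array([ 0.21034512, -0.40959999,  1.22083546])}
key [([0.616, -0.098, -0.004], 0.92), ([0.37, -0.274, 0.001], 0.8), ([0.53, -0.192, -0.002], 0.78), ([0.402, -0.396, 0.003], 0.66), ([0.595, -0.293, 0.031], 
[... 1009 characters left out ...]
], 0.87), ([0.614, -0.096, 0.089], 0.61), ([0.594, -0.29, 0.033], 0.5)]
drift [([0.492, -0.302, 0.025], 0.59)]
rack [([0.542, -0.297, -0.005], 0.66)]
hub_mouth [([0.54, 0.093, 0.062], 0.66), ([0.594, -0.288, 0.114], 0.15)]
lid_press []
lid_hinge [([0.541, 0.176, 0.079], 0.56)]
mill [([0.538, 0.094, 0.001], 0.91)]
bottle_a [([0.737, -0.241, -0.0], 0.57)]
jar [([0.732, -0.138, 0.003], 0.67)]
wrist {'vertical_fov': 62.482559290725725, 'cx': 320.2642904600107, 'cy': 196.448133578098, 'rvec': array([-2.37883687, -1.69050684, -0.22444163]), 'tvec': array([-0.67592786, -0.03243693,  0.39085707])}
key []
key_handle []
drift []
rack []
hub_mouth []
lid_press []
lid_hinge []
mill []
bottle_a []
jar []
```

View pics/scene0.png

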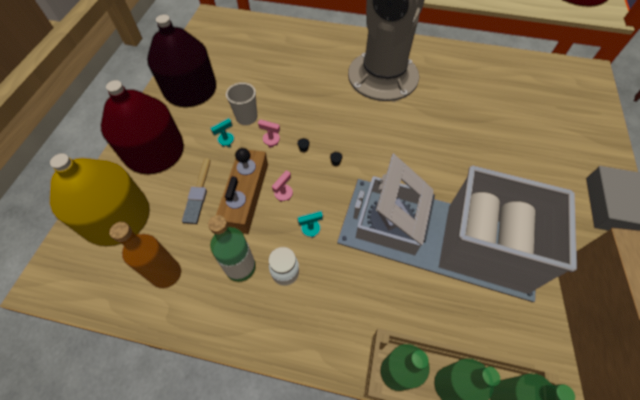

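View pics/side0.png

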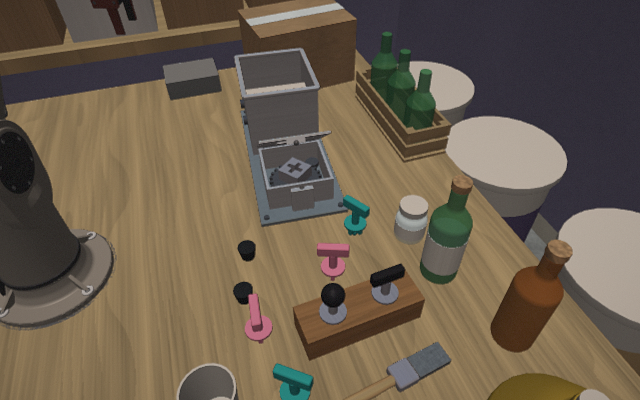

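```bash
python3 - <<'E'
from h import *
p=cv2.imread('pics/side0.png');d=np.load('pics/side0.npy');c=cam('side')
s=cam('scene')
for n,cc in (('scene',s),('side',c)):
    print(n,[(k,proj(cc,np.array(v)).round().tolist()) for k,v in dict(keyrack=[.595,-.292,.118],drift=[.494,-.3,.12],L1=[.617,-.1,.087],L2=[.532,-.19,.087],L3=[.37,-.274,.087],L4=[.398,-.397,.087],hub=[.54,.094,.06],lp=[.536,.065,.165]).items()])
E
```

```text
scene [('keyrack', [[231.0, 188.0]]), ('drift', [[242.0, 153.0]]), ('L1', [[309.0, 219.0]]), ('L2', [[282.0, 182.0]]), ('L3', [[268.0, 127.0]]), ('L4', [[222.0, 127.0]]), ('hub', [[394.0, 212.0]]), ('lp', [[390.0, 185.0]])]
side [('keyrack', [[389.0, 274.0]]), ('drift', [[334.0, 293.0]]), ('L1', [[358.0, 207.0]]), ('L2', [[333.0, 250.0]]), ('L3', [[257.0, 313.0]]), ('L4', [[294.0, 377.0]]), ('hub', [[296.0, 168.0]]), ('lp', [[295.0, 138.0]])]
```

```bash
python3 - <<'E'
from h import *
for n,q in (('scene','lid'),('scene','key'),('side','hub_mouth'),('side','key'),('scene','mill'),('side','lid')):
    for i,r in enumerate(robot.trace(n,q)):
        m=r['pixels'];ys,xs=np.nonzero(m);print(n,q,round(r['score'],2),m.sum(),xs.mean().round(),ys.mean().round())
        np.save(f'pics/tr_{n}_{q}_{i}.npy',m)
a=cv2.imread('pics/side0.png');b=cv2.imread('pics/scene0.png')
k=lambda im,x,y,w,h,s:cv2.resize(im[y:y+h,x:x+w],None,fx=s,fy=s,interpolation=cv2.INTER_CUBIC)
cv2.imwrite('pics/c1.png',np.vstack([k(a,240,120,100,75,5),]))
cv2.imwrite('pics/c2.png',np.hstack([k(a,350,235,80,80,5),k(b,200,140,80,80,5)]))
# lid plane from depth
for n,q in (('scene','lid'),('side','lid')):
    c=cam(n);d=np.load(f'pics/{n}0.npy')
    try:m=np.load(f'pics/tr_{n}_{q}_0.npy')
    except Exception as e: print(e);continue
    m=cv2.erode(m.astype(np.uint8),np.ones((3,3)))>0
    ys,xs=np.nonzero(m&(d>0));P=unproj(c,d,xs,ys)
    best=None;rng=np.random.default_rng(0)
    for _ in range(500):
        s=P[rng.choice(len(P),3,False)];nn=np.cross(s[1]-s[0],s[2]-s[0]);l=np.linalg.norm(nn)
        if l<1e-6: continue
        nn/=l;k=abs((P-s[0])@nn)<.003
        if best is None or k.sum()>best.sum():best=k
    Q=P[best];mu=Q.mean(0);nn=np.linalg.svd(Q-mu)[2][2];nn*=np.sign(nn[2])
    print(n,len(P),best.sum(),mu,nn,'angle',np.arccos(nn[2]),'az',np.arctan2(nn[1],nn[0]))
    print(Q.min(0),Q.max(0))
E
```

```text
scene lid 0.58 2620 406.0 201.0
scene lid 0.24 22064 467.0 228.0
scene key 0.95 411 270.0 133.0
scene key 0.92 476 310.0 223.0
scene key 0.88 446 234.0 194.0
scene key 0.68 396 223.0 133.0
side hub_mouth 0.67 914 294.0 173.0
side key 0.9 997 293.0 383.0
side key 0.8 998 386.0 284.0
side key 0.77 894 333.0 258.0
side key 0.67 756 257.0 322.0
side key 0.61 726 355.0 216.0
scene mill 0.66 21827 467.0 228.0
side lid 0.67 490 293.0 139.0
scene 2185 2145 [0.54698907 0.10944005 0.13173297] [0.05901085 0.63769346 0.76802654] angle 0.6950424142501407 az 1.4785211636442863
[0.46326226 0.04703441 0.07717658] [0.62034063 0.17655657 0.18015293]
side 314 254 [0.52972935 0.07409524 0.15754366] [0.06150596 0.63934858 0.76645314] angle 0.6974956448548147 az 1.4748904852780436
[0.45956824 0.04638295 0.09406529] [0.60442558 0.14510843 0.18074742]
```

View pics/c1.png

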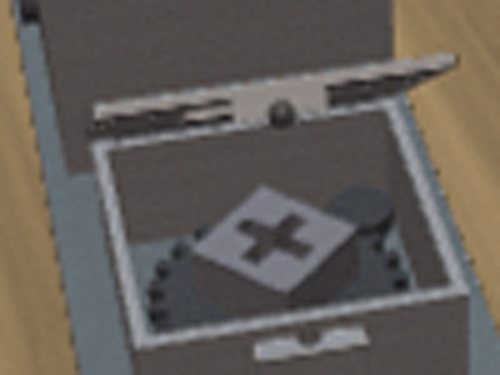

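View pics/c2.png

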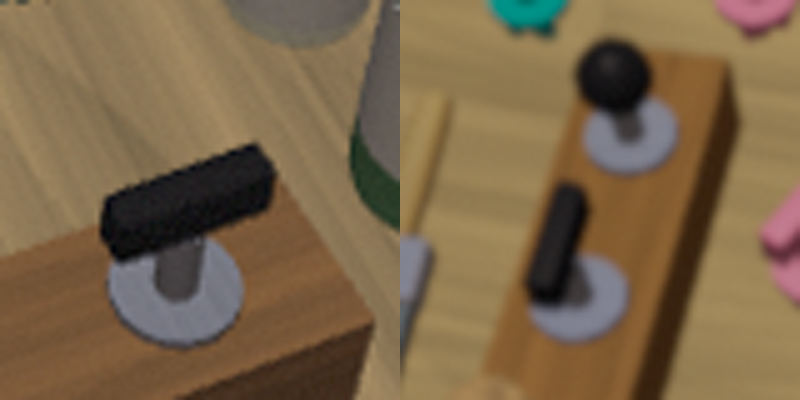

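```bash
python3 - <<'E'
from h import *
def cloud(n,ctr,r,z0,z1):
    c=cam(n);d=np.load(f'pics/{n}0.npy');v,u=np.mgrid[0:400,0:640];P=unproj(c,d,u.ravel(),v.ravel())
    ok=(d.ravel()>0)&(np.hypot(*(P[:,:2]-ctr).T)<r)&(P[:,2]>z0)&(P[:,2]<z1);return P[ok]
for n in ('side','scene'):
  for nm,ctr,r,z0,z1 in (('hub',(.54,.094),.042,.055,.066),('handle',(.594,-.291),.045,.118,.132),('handleall',(.594,-.291),.045,.095,.132),('rack',(.545,-.296),.13,.055,.063),('hopper',(.56,.327),.16,.18,.195),('drift',(.494,-.3),.03,.1,.15)):
    P=cloud(n,np.array(ctr),r,z0,z1)
    if len(P)<5: print(n,nm,len(P));continue
    q=P[:,:2].astype(np.float32)*1000
    print(n,nm,len(P),'z',np.median(P[:,2]).round(4),P[:,2].max().round(3),[np.round(x,1) for x in cv2.minAreaRect(q)])
  print()
p=cv2.imread('pics/side0.png');c=cam('side')
# hub edges check draw
for yaw in (np.pi/4,):
  pass
E
```

```text
side hub 382 z 0.0599 0.064 [array([537.1,  94.1]), array([60.2, 59.2]), np.float64(35.5)]
side handle 330 z 0.1247 0.129 [array([ 592.1, -292.4]), array([58.9, 17.4]), np.float64(4.8)]
side handleall 515 z 0.123 0.129 [array([ 591.8, -292.4]), array([59.5, 17.4]), np.float64(4.8)]
side rack 3372 z 0.0602 0.063 [array([ 540.7, -261.2]), array([220.6, 145. ]), np.float64(3.9)]
side hopper 1022 z 0.1862 0.19 [array([558.7, 328.4]), array([223.8, 187.1]), np.float64(84.9)]
side drift 482 z 0.126 0.134 [array([ 491.5, -300.1]), array([35.1, 39.5]), np.float64(48.6)]

scene hub 90 z 0.0595 0.064 [array([539.1,  93.6]), array([50. , 60.9]), np.float64(43.7)]
scene handle 167 z 0.1244 0.127 [array([ 595.1, -292.1]), array([60. , 16.1]), np.float64(3.8)]
scene handleall 233 z 0.1236 0.127 [array([ 594.7, -292.3]), array([60.7, 16.2]), np.float64(4.1)]
scene rack 1356 z 0.0598 0.063 [array([ 541.6, -258.6]), array([221.8, 152.1]), np.float64(3.8)]
scene hopper 2293 z 0.186 0.191 [array([560.7, 327. ]), array([218.7, 188.8]), np.float64(85.0)]
scene drift 205 z 0.1244 0.135 [array([ 498.2, -297.2]), array([30.7, 36.8]), np.float64(17.5)]
```

```bash
cat >> h.py <<'E'
def plan(xyz,yaw=None,n=None,fin=None,maxstep=.036,maxturn=.11,frm=None,y0=None):
    """print shares per row for straight move to TCP xyz, tool pointing down"""
    o=robot.get_obs();p=np.array(o['position']) if frm is None else np.array(frm);y=o['eef_rot'][2] if y0 is None else y0
    d=np.array(xyz)-p; sp=0 if yaw is None else -((yaw-y+np.pi/2)%np.pi-np.pi/2)
    N=n or max(1,int(np.ceil(max(np.linalg.norm(d)/maxstep,abs(sp)/maxturn))))
    print('from',p.round(4),'yaw',round(y,4),'d',d.round(4),'spin',round(sp,3),'N',N)
    for i in range(N):
        yy=y-sp*i/N
        Rm=R.from_euler('xyz',[np.pi,0,yy]).as_matrix()
        s=Rm.T@(d/N)/.15
        print(i,np.round(s,3).tolist(),round(sp/N/2,4))
E
python3 - <<'E'
from h import *
for n in ('side','scene'):
    c=cam(n);d=np.load(f'pics/{n}0.npy');v,u=np.mgrid[0:400,0:640];P=unproj(c,d,u.ravel(),v.ravel());P=P[d.ravel()>0]
    a=np.array([.222,.637]);b=np.array([.536,.07]);t=((P[:,:2]-a)@(b-a)/((b-a)@(b-a))).clip(0,1)
    dist=np.hypot(*(P[:,:2]-a-t[:,None]*(b-a)).T)
    k=(dist<.15)&(t>.02)&(P[:,2]<.7);Q=P[k];tt=t[k]
    for lo in np.arange(0,1,.1):
        s=Q[(tt>=lo)&(tt<lo+.1)]; print(n,lo.round(1),s[:,2].max().round(3) if len(s) else None,end='; ')
w=cam('wrist');print('cam pos',-w[3].T@w[4])
plan((.536,.07,.25))
E
```

```text
side 0.0 0.324; side 0.1 0.324; side 0.2 0.005; side 0.3 0.005; side 0.4 0.19; side 0.5 0.189; side 0.6 0.189; side 0.7 0.189; side 0.8 0.189; side 0.9 0.181; scene 0.0 0.242; scene 0.1 0.063; scene 0.2 0.005; scene 0.3 0.004; scene 0.4 0.189; scene 0.5 0.189; scene 0.6 0.189; scene 0.7 0.19; scene 0.8 0.19; scene 0.9 0.18; cam pos [0.15562151 0.66146796 0.38592877]
from [0.2224 0.6373 0.2477] yaw 2.8057 d [ 0.3136 -0.5673  0.0023] spin 0 N 19
0 [-0.169, -0.152, -0.001] 0.0
1 [-0.169, -0.152, -0.001] 0.0
2 [-0.169, -0.152, -0.001] 0.0
3 [-0.169, -0.152, -0.001] 0.0
4 [-0.169, -0.152, -0.001] 0.0
5 [-0.169, -0.152, -0.001] 0.0
6 [-0.169, -0.152, -0.001] 0.0
7 [-0.169, -0.152, -0.001] 0.0
8 [-0.169, -0.152, -0.001] 0.0
9 [-0.169, -0.152, -0.001] 0.0
10 [-0.169, -0.152, -0.001] 0.0
11 [-0.169, -0.152, -0.001] 0.0
12 [-0.169, -0.152, -0.001] 0.0
13 [-0.169, -0.152, -0.001] 0.0
14 [-0.169, -0.152, -0.001] 0.0
15 [-0.169, -0.152, -0.001] 0.0
16 [-0.169, -0.152, -0.001] 0.0
17 [-0.169, -0.152, -0.001] 0.0
18 [-0.169, -0.152, -0.001] 0.0
```

Call:
carry_out(
  plan=[0,-0.17,-0.15,-0.02,0,0,-0.17,-0.15,-0.02,0,0,-0.17,-0.15,0,0,0,-0.17,-0.15,0,0,0,-0.17,-0.15,0,0,0,-0.17,-0.15,0,0,0,-0.17,-0.15,0,0,0,-0.17,-0.15,0,0,0,-0.17,-0.15,0,0,0,-0.17,-0.15,0,0],
  squeeze=20,
)

```text
time_s: 2.78
position: [0.3897, 0.3393, 0.254]
eef_rot: [3.141, 0.0, 2.806]
ft_force: [1.3, 0.5, 0.2]
width: 0.0246
```

```bash
python3 -c "
from h import *
plan((.536,.07,.25))"
```

```text
from [0.3897 0.3393 0.254 ] yaw 2.8058 d [ 0.1463 -0.2693 -0.004 ] spin 0 N 9
0 [-0.168, -0.153, 0.003] 0.0
1 [-0.168, -0.153, 0.003] 0.0
2 [-0.168, -0.153, 0.003] 0.0
3 [-0.168, -0.153, 0.003] 0.0
4 [-0.168, -0.153, 0.003] 0.0
5 [-0.168, -0.153, 0.003] 0.0
6 [-0.168, -0.153, 0.003] 0.0
7 [-0.168, -0.153, 0.003] 0.0
8 [-0.168, -0.153, 0.003] 0.0
```

Call:
carry_out(
  plan=[0,-0.17,-0.15,0,0,0,-0.17,-0.15,0,0,0,-0.17,-0.15,0,0,0,-0.17,-0.15,0,0,0,-0.17,-0.15,0,0,0,-0.17,-0.15,0,0,0,-0.17,-0.15,0,0,0,-0.17,-0.15,0,0,0,-0.15,-0.17,0,0,0,0,0,0.03,0],
)

```text
time_s: 3.62
position: [0.5378, 0.0647, 0.2503]
eef_rot: [-3.14, 0.004, 2.796]
ft_force: [-0.7, -0.2, -0.1]
width: 0.0001
```

```bash
python3 - <<'E'
from h import *
o=robot.get_obs();print(o['position'],o['width'],o['ft_force'])
for n in ('wrist','side'):
    p,d=robot.read_camera(n);cv2.imwrite(f'pics/{n}1.png',p);np.save(f'pics/{n}1.npy',d)
# trajectory for r=130, tip following arc
y=np.array([np.sin(np.radians(5)),np.cos(np.radians(5))]);hub=np.array([.539,.0936]);hg=hub+.078*y
for a in (.696,.5,.35,.2,.1,.0):
    r=.13;xy=hg-y*(r*np.cos(a)-.003*np.sin(a));print(a,xy.round(4),'tcp z',round(.077+r*np.sin(a)+.003*np.cos(a)+.025+.0135*np.sin(a),4))
E
```

```text
[0.53783117 0.06469537 0.25032383] 6.82284520217586e-05 [-0.68611056 -0.17920981 -0.09183625]
0.696 [0.5373 0.0738] tcp z 0.1963
0.5 [0.536  0.0591] tcp z 0.1734
0.35 [0.5352 0.0507] tcp z 0.154
0.2 [0.5347 0.045 ] tcp z 0.1334
0.1 [0.5346 0.0427] tcp z 0.1193
0.0 [0.5345 0.0418] tcp z 0.105
```

View pics/wrist1.png

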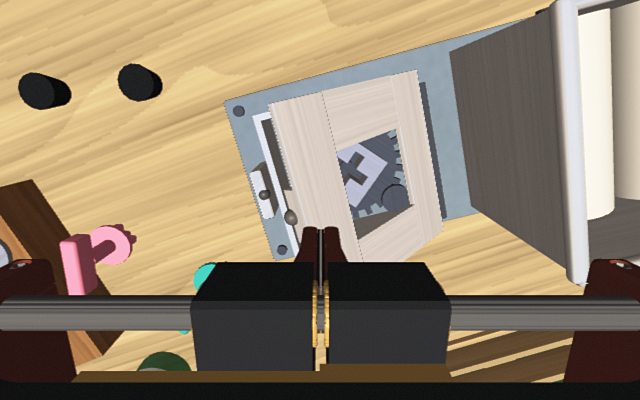

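View pics/side1.png

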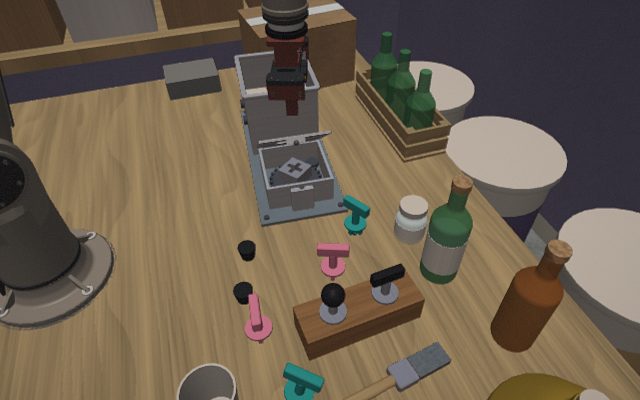

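Call:
carry_out(
  plan=[0,0.02,0.05,0.15,0,0,0,0,0.18,0,0,-0.017,-0.047,0.08,0,0,-0.017,-0.047,0.08,0,0,-0.01,-0.027,0.064,0,0,-0.01,-0.027,0.064,0,0,-0.006,-0.018,0.069,0,0,-0.006,-0.018,0.069,0,0,0,0,0,0,0,0,0,0,0],
)

```text
time_s: 4.55
position: [0.5348, 0.0509, 0.1353]
eef_rot: [-3.141, -0.001, 2.806]
ft_force: [-0.3, -0.1, 0.3]
width: 0.0003
```

```bash
python3 - <<'E'
from h import *
o=robot.get_obs();print(o['position'],o['width'],o['ft_force'])
for n in ('side',):
    p,d=robot.read_camera(n);cv2.imwrite(f'pics/{n}2.png',cv2.resize(p[60:240,200:440],None,fx=3,fy=3))
E
```

```text
[0.53484533 0.05092644 0.13527319] 0.00025273471898646624 [-0.32217993 -0.0513934   0.29486366]
```

View pics/side2.png

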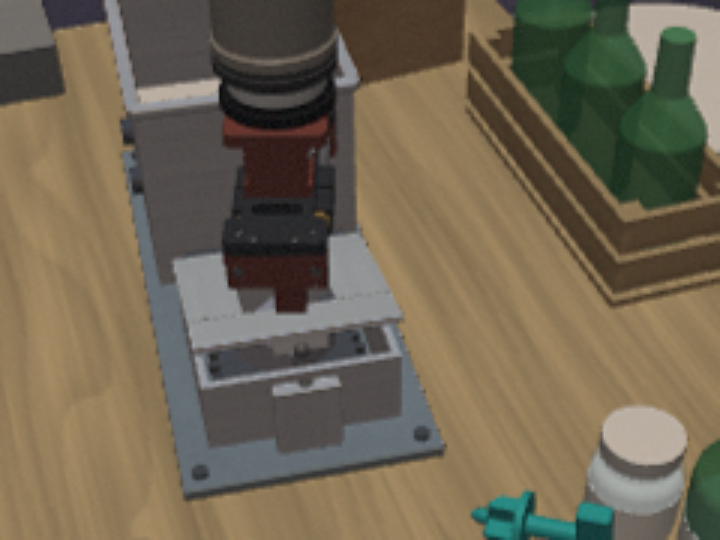

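Call:
carry_out(
  plan=[0,-0.008,-0.023,0.04,0,0,-0.008,-0.023,0.04,0,0,-0.006,-0.015,0.03,0,0,-0.004,-0.01,0.03,0,0,0,0,0.03,0,0,0,0,0.02,0,0,0,0,0.015,0,0,0,0,0.01,0,0,0,0,0,0,0,0,0,0,0],
)

```text
time_s: 5.43
position: [0.5354, 0.0395, 0.1049]
eef_rot: [3.141, -0.0, 2.805]
ft_force: [-6.1, -0.2, 19.0]
width: 0.0006
```

```bash
python3 - <<'E'
from h import *
o=robot.get_obs();print(o['position'],o['width'],o['ft_force'])
for n in ('side',):
    p,d=robot.read_camera(n);cv2.imwrite(f'pics/{n}3.png',cv2.resize(p[60:240,200:440],None,fx=3,fy=3))
E
```

```text
[0.5354378  0.03947645 0.104862  ] 0.000563682054176673 [-6.12264628 -0.22538726 18.95833583]
```

View pics/side3.png

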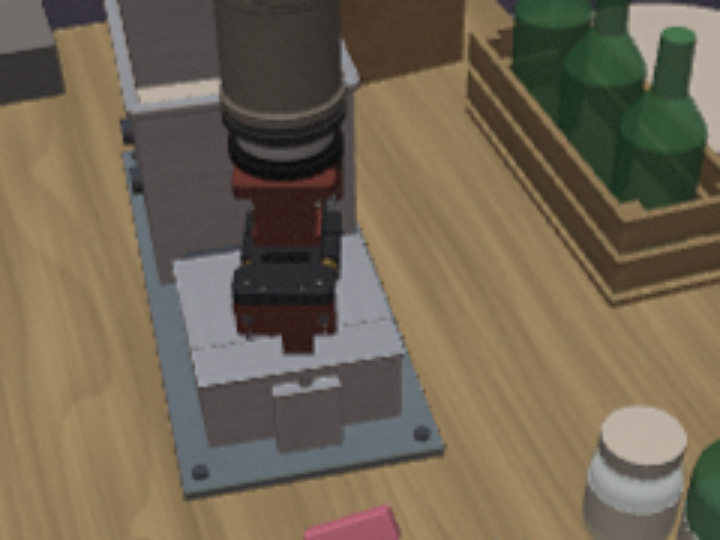

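Call:
carry_out(
  plan=[0,0,0,-0.05,0,0,0,0,-0.15,0,0,0,0,-0.22,0,0,0,0,-0.22,0,0,0,0,-0.22,0,100,0,0,-0.2,0,100,0,0.05,0,-0.05,100,0,0.1,0,-0.05,100,0,0.1,0,-0.05,100,0,0,0,-0.05],
)

```text
time_s: 6.32
position: [0.5434, 0.0792, 0.2624]
eef_rot: [3.14, 0.0, -3.069]
ft_force: [-0.1, 0.7, 0.1]
width: 0.0301
```

```bash
python3 - <<'E'
from h import *
o=robot.get_obs();print(o['position'],o['eef_rot'],o['ft_force'])
c=cam('wrist');p,d=robot.read_camera('wrist');cv2.imwrite('pics/wrist4.png',p);np.save('pics/wrist4.npy',d);np.savez('pics/wrist4c.npz',*c)
print(robot.place_of('wrist','hub_mouth'),proj(c,[.539,.0936,.06]))
p,d=robot.read_camera('side');cv2.imwrite('pics/side4.png',cv2.resize(p[60:240,200:440],None,fx=3,fy=3))
print(robot.place_of('side','lid_press'))
E
```

```text
[0.54343137 0.07924739 0.26237877] [ 3.14030328e+00  3.87102871e-04 -3.06903469e+00] [-0.13342159  0.67091792  0.06466064]
[{'xyz': [0.5376, 0.0955, 0.0592], 'score': 0.96}] [[333.17607756 173.70882839]]
[{'xyz': [0.5319, 0.0348, 0.0799], 'score': 0.57}]
```

View pics/wrist4.png

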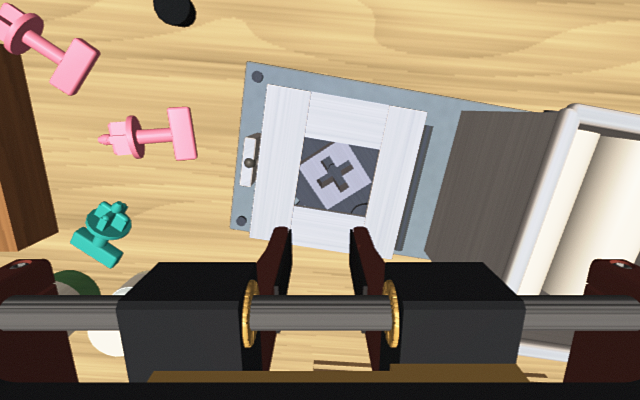

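View pics/side4.png

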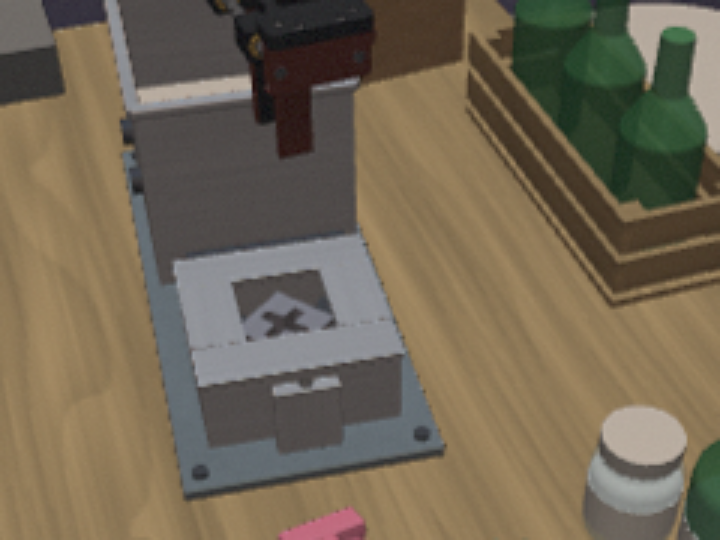

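```bash
python3 - <<'E'
from h import *
z=np.load('pics/wrist4c.npz');c=[z[k] for k in z.files];c[0]=float(c[0]);p=cv2.imread('pics/wrist4.png')
ctr=np.array([.539,.0936]);N=240;mm=.0004
g=(np.arange(N)-N/2)*mm
X,Y=np.meshgrid(ctr[0]+g,ctr[1]-g)
W=np.stack([X.ravel(),Y.ravel(),np.full(N*N,.06)],-1)
uv=proj(c,W).astype(np.float32).reshape(N,N,2)
o=cv2.remap(p,uv[...,0],uv[...,1],cv2.INTER_CUBIC);gr=cv2.cvtColor(o,cv2.COLOR_BGR2GRAY).astype(float)
# template: bright block, dark cross
best=[]
for dx in np.arange(-.006,.0061,.001):
  for dy in np.arange(-.006,.0061,.001):
    for th in np.radians(np.arange(0,90,1)):
      x=X-ctr[0]-dx;y=Y-ctr[1]-dy
      a=x*np.cos(th)+y*np.sin(th);b=-x*np.sin(th)+y*np.cos(th)
      ins=(abs(a)<.024)&(abs(b)<.024)
      cr=((abs(a)<.02)&(abs(b)<.0055))|((abs(b)<.02)&(abs(a)<.0055))
      best.append((gr[ins&~cr].mean()-gr[cr].mean(),dx,dy,np.degrees(th)))
best.sort(reverse=True);print(best[:4])
cv2.imwrite('pics/top.png',cv2.resize(o,None,fx=2,fy=2))
plan((.5935,-.2922,.25),yaw=np.radians(184.3))
E
```

```text
[(np.float64(103.78514787265405), np.float64(0.0), np.float64(0.001), np.float64(37.0)), (np.float64(103.50827824865121), np.float64(0.0), np.float64(0.001), np.float64(38.0)), (np.float64(103.2494051702338), np.float64(0.0), np.float64(0.001), np.float64(36.0)), (np.float64(102.46061403481227), np.float64(0.0), np.float64(0.002), np.float64(37.0))]
from [0.5431 0.0753 0.2622] yaw -3.0815 d [ 0.0504 -0.3675 -0.0122] spin -0.015 N 11
0 [-0.017, -0.224, 0.007] -0.0007
1 [-0.017, -0.224, 0.007] -0.0007
2 [-0.017, -0.224, 0.007] -0.0007
3 [-0.016, -0.224, 0.007] -0.0007
4 [-0.016, -0.224, 0.007] -0.0007
5 [-0.016, -0.224, 0.007] -0.0007
6 [-0.015, -0.224, 0.007] -0.0007
7 [-0.015, -0.224, 0.007] -0.0007
8 [-0.015, -0.224, 0.007] -0.0007
9 [-0.014, -0.224, 0.007] -0.0007
10 [-0.014, -0.224, 0.007] -0.0007
```

View pics/top.png

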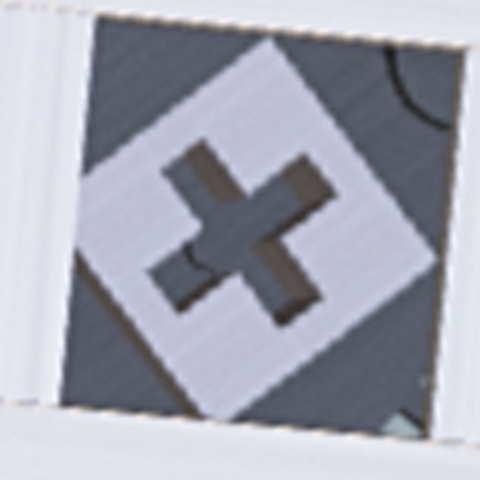

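Call:
carry_out(
  plan=[100,-0.016,-0.224,0,0,100,-0.016,-0.224,0,0,100,-0.016,-0.224,0,0,100,-0.016,-0.224,0,0,100,-0.016,-0.224,0,0,100,-0.016,-0.224,0,0,100,-0.016,-0.224,0.02,0,100,-0.016,-0.224,0.02,0,100,-0.016,-0.224,0.02,0,100,-0.016,-0.224,0.02,0],
)

```text
time_s: 7.35
position: [0.5882, -0.2601, 0.2503]
eef_rot: [-3.141, -0.0, -3.081]
ft_force: [0.3, -0.1, 0.5]
width: 0.088
```

```bash
python3 - <<'E'
from h import *
o=robot.get_obs();print(o['position'],o['eef_rot'],o['joint_positions'])
c=cam('wrist');p,d=robot.read_camera('wrist');cv2.imwrite('pics/wrist5.png',p)
v,u=np.mgrid[0:400,0:640];P=unproj(c,d,u.ravel(),v.ravel())
P=P[(d.ravel()>0)&(np.hypot(P[:,0]-.594,P[:,1]+.292)<.045)&(P[:,2]>.117)&(P[:,2]<.132)]
print(len(P),np.median(P[:,2]),cv2.minAreaRect(P[:,:2].astype(np.float32)*1000))
print(proj(c,[[.5935,-.2922,.125],[.62,-.29,.125],[.565,-.294,.125]]))
print(robot.place_of('wrist','key_handle'))
E
```

```text
[ 0.58822842 -0.26007205  0.2503071 ] [-3.14120112e+00 -2.30380864e-04 -3.08136136e+00] [ 0.03678713  0.44015909  0.38822334  1.65424117 -0.18307248  1.08330666
  2.10870571]
1382 0.12593244256125177 ((594.3677978515625, -291.6309509277344), (60.17841339111328, 16.17638397216797), 4.411717891693115)
[[280.35205066 199.83657036]
 [282.02188394 229.90328987]
 [279.1601393  165.79766136]]
[{'xyz': [0.6652, -0.1974, 0.0079], 'score': 0.87}, {'xyz': [0.4495, -0.2006, 0.0079], 'score': 0.83}, {'xyz': [0.5017, -0.3873, 0.0138], 'score': 0.7}, {'xyz': [0.5095, -0.0863, 0.0105], 'score': 0.66}]
```

View pics/wrist5.png

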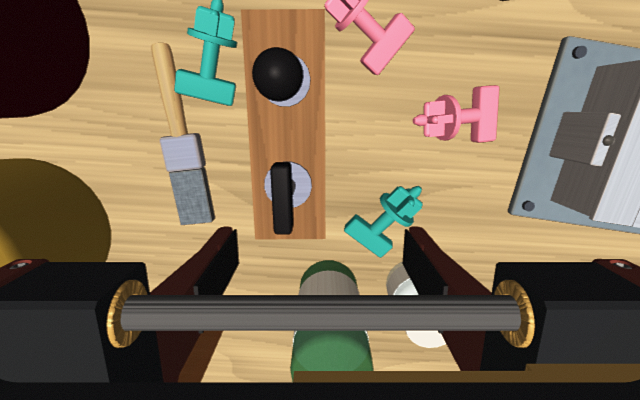

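```bash
python3 - <<'E'
from h import *
plan((.5944,-.2916,.165),yaw=np.radians(184.4))
E
```

```text
from [ 0.5866 -0.2655  0.25  ] yaw -3.0897 d [ 0.0078 -0.0261 -0.085 ] spin -0.025 N 3
0 [-0.014, -0.059, 0.189] -0.0041
1 [-0.014, -0.059, 0.189] -0.0041
2 [-0.013, -0.059, 0.189] -0.0041
```

Call:
carry_out(
  plan=[100,-0.014,-0.059,0.1,-0.004,100,-0.014,-0.059,0.1,-0.004,100,-0.013,-0.055,0.1,-0.004,100,0,0,0.1,0,100,0,0,0.1,0,100,0,0,0.05,0,100,0,0,0,0,100,0,0,0,0,100,0,0,0,0,100,0,0,0,0],
)

```text
time_s: 8.28
position: [0.5973, -0.2833, 0.1691]
eef_rot: [-3.141, 0.002, -3.054]
ft_force: [-0.2, 0.2, 0.1]
width: 0.0876
```

```bash
python3 - <<'E'
from h import *
plan((.5944,-.2916,.119),yaw=np.radians(184.4))
E
```

```text
from [ 0.5973 -0.2833  0.1691] yaw -3.0536 d [-0.0029 -0.0083 -0.0501] spin 0.011 N 2
0 [0.012, -0.027, 0.167] 0.0028
1 [0.012, -0.027, 0.167] 0.0028
```

Call:
carry_out(
  plan=[100,0.01,-0.028,0.08,0.005,100,0.01,-0.028,0.08,0,100,0,0,0.08,0,100,0,0,0.05,0,100,0,0,0.02,0,100,0,0,0,0,100,0,0,0,0,100,0,0,0,0,100,0,0,0,0,100,0,0,0,0],
)

```text
time_s: 9.12
position: [0.5948, -0.2918, 0.1221]
eef_rot: [-3.141, 0.001, -3.063]
ft_force: [-0.9, 0.2, -0.8]
width: 0.0878
```

```bash
python3 - <<'E'
from h import *
plan((.5944,-.2916,.119),yaw=np.radians(184.4))
p,d=robot.read_camera('side');cv2.imwrite('pics/side6.png',cv2.resize(p[180:380,260:500],None,fx=3,fy=3))
E
```

```text
from [ 0.5948 -0.2918  0.1221] yaw -3.0633 d [-0.0004  0.0002 -0.0031] spin 0.001 N 1
0 [0.003, 0.001, 0.02] 0.0007
```

View pics/side6.png

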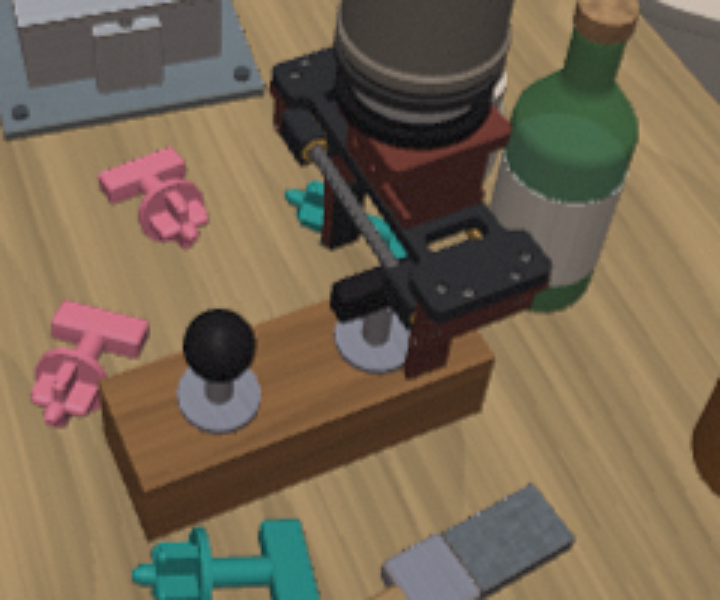

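Call:
carry_out(
  plan=[100,0,0,0.02,0,0,0,0,0,0,0,0,0,0,0,0,0,0,0,0,0,0,0,0,0,0,0,0,0,0,0,0,0,0,0,0,0,0,0,0,0,0,0,0,0,0,0,0,0,0],
  squeeze=50,
)

```text
time_s: 10.0
position: [0.5944, -0.2917, 0.1185]
eef_rot: [-3.142, 0.0, -3.063]
ft_force: [-0.7, -0.5, -0.8]
width: 0.0314
```

```bash
python3 - <<'E'
from h import *
o=robot.get_obs();print(o['position'],o['eef_rot'],o['width'],o['ft_force'],o['joint_positions'])
E
```

```text
[ 0.59444993 -0.29170505  0.11851455] [-3.14158974e+00  2.03430680e-05 -3.06340999e+00] 0.0314479069876153 [-0.71317299 -0.48062189 -0.76848522] [ 0.12495796  0.61172972  0.3373872   1.71045938 -0.25302681  0.86240955
  2.22025809]
```

Still closing (31 mm); let the fingers finish before lifting.

Call:
carry_out(
  plan=[0,0,0,0,0,0,0,0,0,0,0,0,0,0,0,0,0,0,0,0,0,0,0,0,0,0,0,0,-0.05,0,0,0,0,-0.1,0,0,0,0,-0.12,0,0,0,0,-0.12,0,0,0,0,0,0],
)

```text
time_s: 10.83
position: [0.5962, -0.2927, 0.181]
eef_rot: [-3.139, 0.005, -3.064]
ft_force: [1.1, -0.7, -1.5]
width: 0.016
```

```bash
python3 - <<'E'
from h import *
o=robot.get_obs();print(o['position'],o['eef_rot'],o['width'],o['ft_force'])
p,d=robot.read_camera('side');cv2.imwrite('pics/side7.png',cv2.resize(p[160:360,260:500],None,fx=3,fy=3))
E
```

```text
[ 0.59624654 -0.29273837  0.18101084] [-3.13914532  0.00541209 -3.06361545] 0.015985925415146613 [ 1.0598031  -0.72334644 -1.49291393]
```

View pics/side7.png

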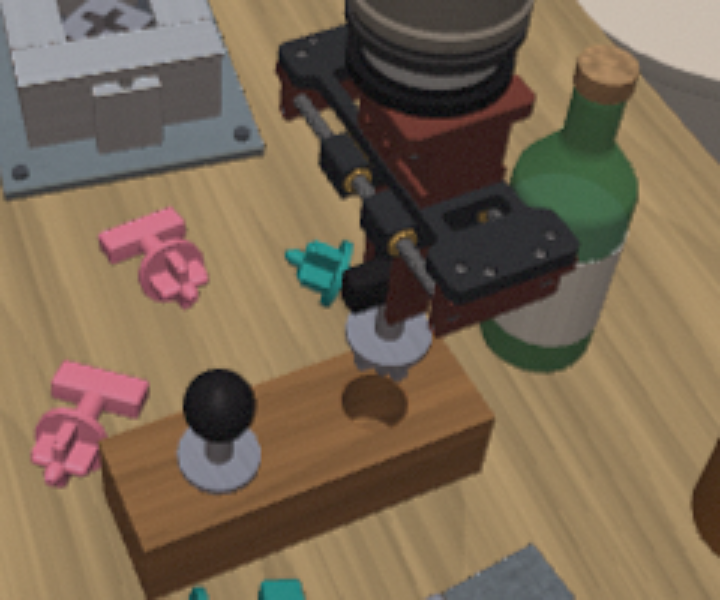

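```bash
python3 - <<'E'
from h import *
plan((.539,.0946,.24),yaw=np.radians(217),n=16)
E
```

```text
from [ 0.5955 -0.2922  0.179 ] yaw -3.0634 d [-0.0565  0.3868  0.061 ] spin -0.568 N 16
0 [0.011, 0.163, -0.025] -0.0177
1 [0.005, 0.163, -0.025] -0.0177
2 [-0.001, 0.163, -0.025] -0.0177
3 [-0.006, 0.163, -0.025] -0.0177
4 [-0.012, 0.162, -0.025] -0.0177
5 [-0.018, 0.162, -0.025] -0.0177
6 [-0.024, 0.161, -0.025] -0.0177
7 [-0.029, 0.16, -0.025] -0.0177
8 [-0.035, 0.159, -0.025] -0.0177
9 [-0.041, 0.158, -0.025] -0.0177
10 [-0.046, 0.156, -0.025] -0.0177
11 [-0.052, 0.154, -0.025] -0.0177
12 [-0.057, 0.153, -0.025] -0.0177
13 [-0.063, 0.15, -0.025] -0.0177
14 [-0.068, 0.148, -0.025] -0.0177
15 [-0.073, 0.146, -0.025] -0.0177
```

Call:
carry_out(
  plan=[0,0,0,-0.15,0,0,0.01,0.08,-0.1,-0.017,0,0.01,0.163,-0.08,-0.018,0,0,0.163,-0.07,-0.018,0,-0.006,0.163,0,-0.018,0,-0.012,0.162,0,-0.018,0,-0.018,0.162,0,-0.018,0,-0.024,0.161,0,-0.018,0,-0.029,0.16,0,-0.018,0,-0.035,0.159,0,-0.018],
)

```text
time_s: 11.72
position: [0.5617, -0.0852, 0.2357]
eef_rot: [3.141, -0.002, -2.739]
ft_force: [0.4, -0.6, -2.4]
width: 0.0158
```

```bash
python3 - <<'E'
from h import *
print(robot.get_obs()['width']);plan((.539,.0946,.24),yaw=np.radians(217),n=8)
E
```

```text
0.01575278235382025
from [ 0.5617 -0.0852  0.2357] yaw -2.7394 d [-0.0227  0.1798  0.0043] spin -0.244 N 8
0 [-0.041, 0.145, -0.004] -0.0152
1 [-0.046, 0.144, -0.004] -0.0152
2 [-0.05, 0.143, -0.004] -0.0152
3 [-0.054, 0.141, -0.004] -0.0152
4 [-0.059, 0.139, -0.004] -0.0152
5 [-0.063, 0.137, -0.004] -0.0152
6 [-0.067, 0.135, -0.004] -0.0152
7 [-0.071, 0.133, -0.004] -0.0152
```

Call:
carry_out(
  plan=[0,-0.041,0.145,-0.004,-0.015,0,-0.046,0.144,-0.004,-0.015,0,-0.05,0.143,-0.004,-0.015,0,-0.054,0.141,-0.004,-0.015,0,-0.059,0.139,-0.004,-0.015,0,-0.063,0.137,-0.004,-0.015,0,-0.067,0.135,-0.004,-0.015,0,-0.071,0.133,0,-0.015,0,0,0,0,0,0,0,0,0,0],
)

```text
time_s: 12.55
position: [0.5399, 0.0946, 0.24]
eef_rot: [3.14, -0.002, -2.498]
ft_force: [-0.4, -0.2, -1.6]
width: 0.0157
```

```bash
python3 - <<'E'
from h import *
print(robot.get_obs()['width']);plan((.539,.0946,.17),yaw=np.radians(217))
c=cam('wrist');p,d=robot.read_camera('wrist');cv2.imwrite('pics/wrist8.png',p)
print(proj(c,[.539,.0946,.06]))
c=cam('side');p,d=robot.read_camera('side');cv2.imwrite('pics/side8.png',cv2.resize(p[40:220,200:440],None,fx=3,fy=3))
E
```

```text
0.015708744100457337
from [0.5399 0.0946 0.24  ] yaw -2.4984 d [-0.0009  0.     -0.07  ] spin -0.003 N 2
0 [0.002, 0.002, 0.233] -0.0007
1 [0.002, 0.002, 0.233] -0.0007
[[320.15994351 180.81822093]]
```

View pics/wrist8.png

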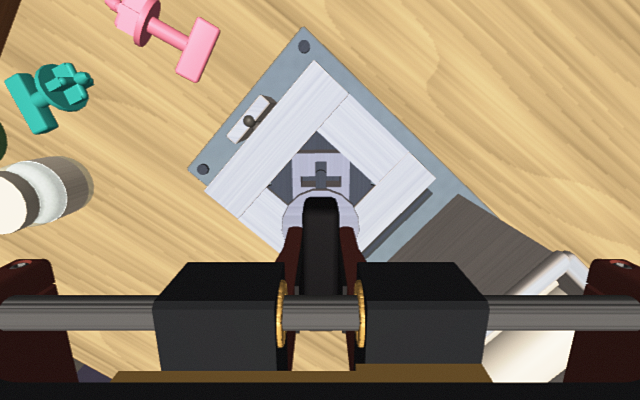

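View pics/side8.png

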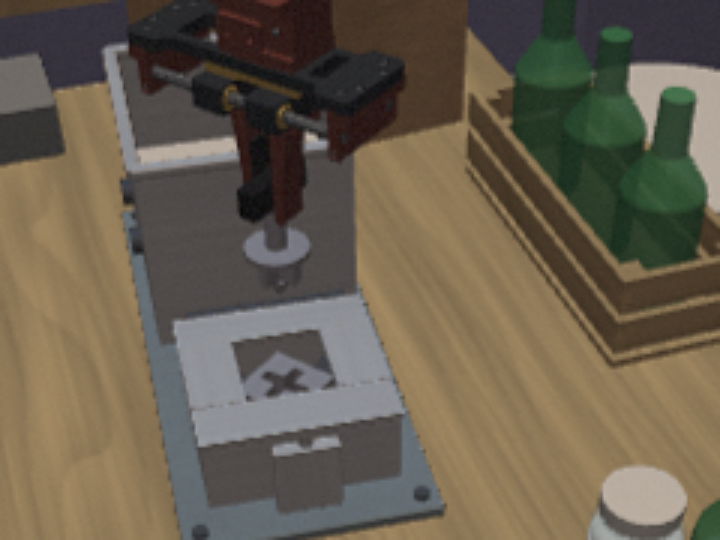

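Call:
carry_out(
  plan=[0,0.002,0.002,0.1,0,0,0.002,0.002,0.12,0,0,0,0,0.12,0,0,0,0,0.1,0,0,0,0,0.07,0,0,0,0,0.05,0,0,0,0,0,0,0,0,0,0,0,0,0,0,0,0,0,0,0,0,0],
)

```text
time_s: 13.48
position: [0.5406, 0.0934, 0.1581]
eef_rot: [-3.141, 0.002, -2.502]
ft_force: [-1.4, 0.0, -1.4]
width: 0.0157
```

```bash
python3 - <<'E'
from h import *
o=robot.get_obs();print(o['ft_force']);plan((.539,.0946,.1385),yaw=np.radians(217))
c=cam('wrist');p,d=robot.read_camera('wrist');cv2.imwrite('pics/wrist9.png',p)
P=[]
c=cam('side');p,d=robot.read_camera('side');cv2.imwrite('pics/side9.png',cv2.resize(p[90:220,220:380],None,fx=4,fy=4))
v,u=np.mgrid[0:400,0:640];P=unproj(c,d,u.ravel(),v.ravel())
s=P[(d.ravel()>0)&(np.hypot(P[:,0]-.539,P[:,1]-.0946)<.04)&(P[:,2]>.125)&(P[:,2]<.165)];print(len(s),s.mean(0))
E
```

```text
[-1.41868670e+00  2.98295047e-04 -1.43105040e+00]
from [0.5406 0.0934 0.1581] yaw -2.5016 d [-0.0016  0.0012 -0.0196] spin -0.006 N 1
0 [0.004, 0.013, 0.131] -0.0029
254 [0.53392817 0.08128769 0.15255106]
```

View pics/wrist9.png

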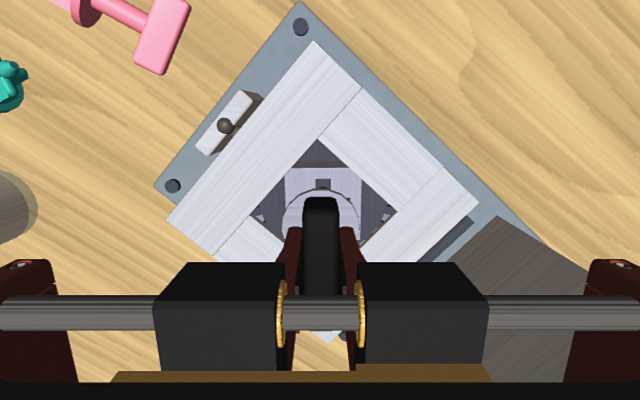

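View pics/side9.png

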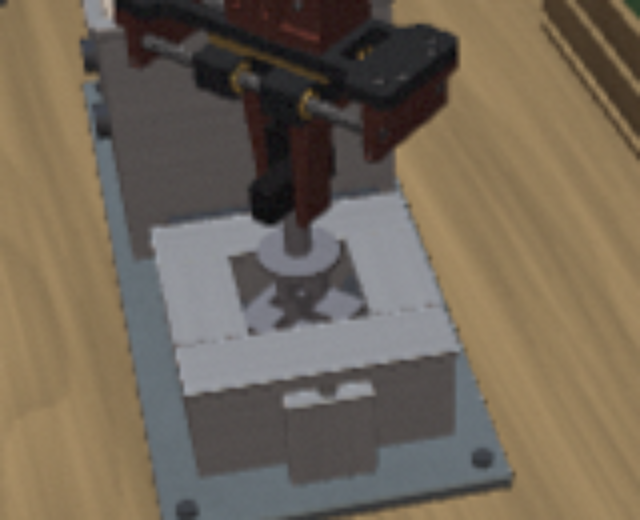

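Call:
carry_out(
  plan=[0,0.004,0.01,0.03,-0.003,0,0,0,0.03,0,0,0,0,0.03,0,0,0,0,0.02,0,0,0,0,0.02,0,0,0,0,0.02,0,0,0,0,0.02,0,0,0,0,0,0,0,0,0,0,0,0,0,0,0,0],
)

```text
time_s: 14.42
position: [0.5387, 0.0942, 0.1318]
eef_rot: [-3.142, 0.0, -2.495]
ft_force: [0.3, -0.6, -2.4]
width: 0.0159
```

```bash
python3 - <<'E'
from h import *
o=robot.get_obs();print(o['ft_force'],o['wrist_torque'],o['position'],o['eef_rot'],o['width'])
E
```

```text
[ 0.25900681 -0.57792483 -2.42245721] [ 0.09777709 -0.00283901 -0.02226223] [0.5387137  0.09418568 0.13177527] [-3.14153015e+00  1.55372344e-04 -2.49539248e+00] 0.01586983206571539
```

Call:
carry_out(
  plan=[0,0,0,0.02,0,0,0,0,0.02,0,0,0,0,0.02,0,0,0,0,0.015,0,0,0,0,0.015,0,0,0,0,0.01,0,0,0,0,0.005,0,0,0,0,0,0,0,0,0,0,0,0,0,0,0,0],
)

```text
time_s: 15.25
position: [0.5393, 0.0942, 0.1182]
eef_rot: [-3.142, 0.001, -2.496]
ft_force: [-7.6, -1.0, 21.3]
width: 0.0158
```

```bash
python3 - <<'E'
from h import *
o=robot.get_obs();print(o['ft_force'],o['wrist_torque'],o['position'],o['eef_rot'],o['width'])
c=cam('wrist');p,d=robot.read_camera('wrist');cv2.imwrite('pics/wrist10.png',p)
v,u=np.mgrid[0:400,0:640];P=unproj(c,d,u.ravel(),v.ravel());P=P[(d.ravel()>0)]
s=P[(np.hypot(P[:,0]-.539,P[:,1]-.0946)<.045)&(P[:,2]>.1)&(P[:,2]<.15)];print('handle top',len(s),np.percentile(s[:,2],[50,90]))
c=cam('side');p,d=robot.read_camera('side');cv2.imwrite('pics/side10.png',cv2.resize(p[90:220,220:380],None,fx=4,fy=4))
E
```

```text
[-7.57067657 -1.04997401 21.32765265] [-0.11634477  1.73569099  0.032495  ] [0.53925373 0.09424652 0.11817365] [-3.14151137e+00  1.44926277e-03 -2.49572537e+00] 0.015760364734960227
handle top 5582 [0.12600355 0.13785694]
```

View pics/side10.png

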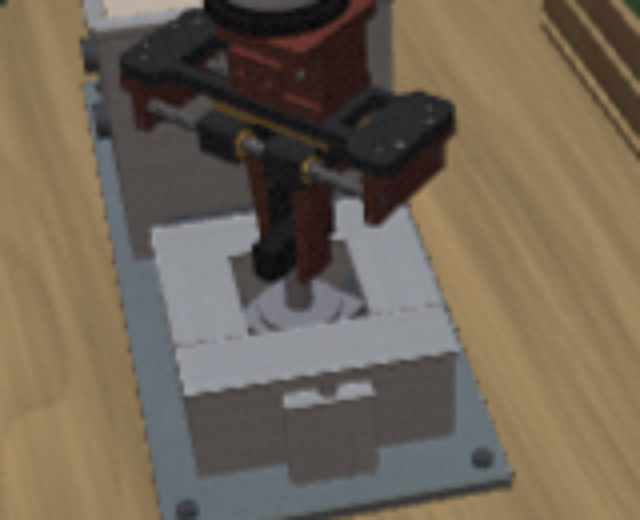

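View pics/wrist10.png

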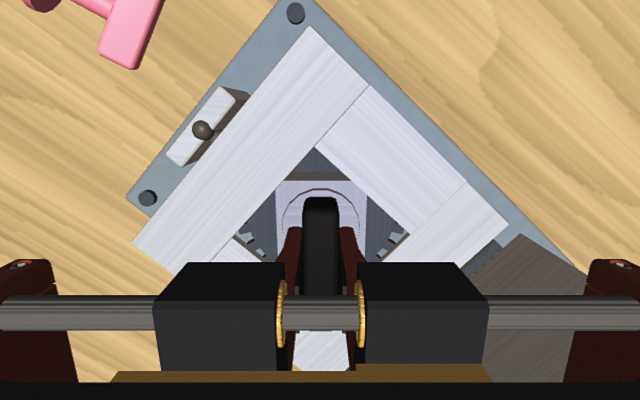

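```bash
python3 - <<'E'
from h import *
print(robot.close_job());o=robot.get_obs();print(o['time_s'],o['position'],o['ft_force'],o['width'])
E
```

```text
the job is handed in; nothing more can be done
None
the job is handed in; nothing more can be done
```

I shut the lid, took the black T-handled key from the rack, set it in the drive hub and pushed it home. I then handed the job in at about 15 s with the key still gripped and pressed; no verdict came back.

- **Lid:** I swung it down and pressed it at 19 N. It snapped shut and showed shut in every later picture. I read it from pictures only; there was no joint reading.
- **Key:** I gripped the key at 50 N, turned it to the hub's measured angle of 37°, and lowered it. The splines went in with no resistance.
- **Last checks:**
  - The tool stood 0.3 mm below the height expected with the collar flush, and within about 0.5 mm of the measured hub centre.
  - It was pushing down with 21 N; the spring needs about 11.5 N, so I take the collar to be seated on the hub.
  - The fingers were 15.8 mm apart on the 16 mm handle.
  - The top of the handle read 126 mm against the expected 125 mm, the same offset as when the key was in the rack.
  - A sideways force of about 7.6 N remained.
- **Not checked at the end:** I planned the path clear of the bottle and jar and saw no contact, but the last pictures did not cover the bottle. I tried to read the arm's state after handing in, but no reading was available.

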